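# Test the blue limit switch by hand and confirm

## Task

Test the printer bed's blue limit switch: with shut fingertips gently press its blue pad down, keep it down for about a second, and let it spring back. Then gently press the green button on the control box to confirm, and draw back clear of everything. Leave the other switches and buttons alone, do not bend a paddle upward, and do not move or lift the print or anything else lying about.

Things in the scene. Friction and masses are not known exactly. Their poses are not given: they have to be found in the camera images.
- blue_switch: Limit switch with a blue round pad, fixed in any of three places on the printer bed's amber plate (top 26 mm above the bench). Black block 66 x 30 mm, 20 mm high, under a spring-loaded steel paddle 24 mm wide. Origin: centre of the block's underside; x axis from the hinge (x = -26 mm, 34 mm up, ears to 37 mm) towards the pad; z up.
- blue_pad (a point): Centre of the upper face of the blue pad, a disc of 30 mm diameter on the end of the paddle, where a finger presses. At rest 40.5 mm above the build plate (66.5 mm above the bench), 26 mm along +x from the switch's origin and 52 mm from the hinge axis.
- blue_paddle (a joint): Angle of the blue switch's paddle, rad: 0 at rest, growing as the pad is pressed down, stop at 0.22 (pad about 11 mm lower); it closes electrically at 0.10 (pad about 5 mm lower, about 3.5 N). It springs back; about 7.5 N on the pad takes it to the stop, more only strains it. Negative: paddle bent upward.
- white_switch: Limit switch with a white round pad, fixed in any of three places on the printer bed's amber plate (top 26 mm above the bench). Black block 66 x 30 mm, 20 mm high, under a spring-loaded steel paddle 24 mm wide. Origin: centre of the block's underside; x axis from the hinge (x = -26 mm, 34 mm up, ears to 37 mm) towards the pad; z up.
- white_pad (a point): Centre of the upper face of the white pad, a disc of 30 mm diameter on the end of the paddle, where a finger presses. At rest 40.5 mm above the build plate (66.5 mm above the bench), 26 mm along +x from the switch's origin and 52 mm from the hinge axis.
- white_paddle (a joint): Angle of the white switch's paddle, rad: 0 at rest, growing as the pad is pressed down, stop at 0.22 (pad about 11 mm lower); it closes electrically at 0.10 (pad about 5 mm lower, about 3.5 N). It springs back; about 7.5 N on the pad takes it to the stop, more only strains it. Negative: paddle bent upward.
- red_switch: Limit switch with a red round pad, fixed in any of three places on the printer bed's amber plate (top 26 mm above the bench). Black block 66 x 30 mm, 20 mm high, under a spring-loaded steel paddle 24 mm wide. Origin: centre of the block's underside; x axis from the hinge (x = -26 mm, 34 mm up, ears to 37 mm) towards the pad; z up.
- red_pad (a point): Centre of the upper face of the red pad, a disc of 30 mm diameter on the end of the paddle, where a finger presses. At rest 40.5 mm above the build plate (66.5 mm above the bench), 26 mm along +x from the switch's origin and 52 mm from the hinge axis.
- red_paddle (a joint): Angle of the red switch's paddle, rad: 0 at rest, growing as the pad is pressed down, stop at 0.22 (pad about 11 mm lower); it closes electrically at 0.10 (pad about 5 mm lower, about 3.5 N). It springs back; about 7.5 N on the pad takes it to the stop, more only strains it. Negative: paddle bent upward.
- control_box: Grey control box with a white top, fixed on the bench, 100 x 240 mm (x by y), 45.5 mm high, carrying three push buttons in a row along its y axis, 70 mm apart, in any order. Origin at the centre of its underside, z up.
- green_button_top (a point): Centre of the upper face of the green push button's cap (30 mm diameter, standing 8 mm out of its housing, 65.5 mm above the bench at rest); pressed straight down.
- green_button (a joint): Travel of the green button, m: 0 at rest, 0.008 fully down; it counts as pressed at 0.0035 (about 5 N). It springs back; about 2.4 N starts it moving and about 8 N takes it fully down.
- yellow_button_top (a point): Centre of the upper face of the yellow push button's cap (30 mm diameter, standing 8 mm out of its housing, 65.5 mm above the bench at rest); pressed straight down.
- yellow_button (a joint): Travel of the yellow button, m: 0 at rest, 0.008 fully down; it counts as pressed at 0.0035 (about 5 N). It springs back; about 2.4 N starts it moving and about 8 N takes it fully down.
- orange_button_top (a point): Centre of the upper face of the orange push button's cap (30 mm diameter, standing 8 mm out of its housing, 65.5 mm above the bench at rest); pressed straight down.
- orange_button (a joint): Travel of the orange button, m: 0 at rest, 0.008 fully down; it counts as pressed at 0.0035 (about 5 N). It springs back; about 2.4 N starts it moving and about 8 N takes it fully down.
- print: Fresh 3D print standing loose on the build plate: yellow sole 50 x 130 mm (x by y) with a cream shell, 70 mm high, about 140 g. Origin at the centre of its underside. Not to be disturbed.
- gear: Small cream printed gear lying loose on the build plate, about 43 mm across and 10 mm thick with a 14 mm hub that brings it to 24 mm; origin at the centre of its underside. Not to be disturbed.
- scrap_cup: Clear scrap cup standing on the bench beyond the bed, 76 mm wide, 85 mm high. Loose; not to be disturbed.
- glue: Glue bottle standing on the bench, 32 mm wide, 95 mm high. Loose; not to be disturbed.
- scraper: Scraper with a flat 65 mm wide blade, 170 mm long, 20 mm high, lying along x on the bench left of the bed. Loose; not to be disturbed.
- nozzle_jar: Small jar standing on the bench, 50 mm wide, 55 mm high. Loose; not to be disturbed.
- green_button_base: Round black housing of the green button, 46 mm diameter, 12 mm high, fixed on the control box; origin at the centre of its underside (45.5 mm above the bench).
- bed: Printer bed on the bench: 320 x 360 mm (x by y) aluminium carriage with an amber plate, top 26 mm above the bench, with flat steel screw heads 2 mm high along its -x and +x edges. Fixed; origin at the centre of its underside, z up. The switches, print and gear stand on it.

How it is judged:
On the way, in this order (a step that is already met when the one before it is completed fails the run):
1. the blue pad is pressed down with the fingers and kept down (paddle past 0.10 rad for 0.5 s) (value of joint blue_paddle above 0.1 rad and contact force between the fingers and blue_switch above 0.3 N), for 0.5 s.
2. the blue paddle is let go and has sprung back (value of joint blue_paddle below 0.04 rad and contact force between the fingers and blue_switch below 0.1 N), for 0.1 s.
3. the green button is pressed by the fingers (past 3.5 mm) with the blue paddle free (value of joint green_button above 0.0035 m and value of joint blue_paddle below 0.04 rad and contact force between the fingers and green_button_base above 0.3 N), for 0.04 s.
At the end, for the whole second after the job is handed in: All three paddles are back within 0.04 rad of rest and all three buttons within 1 mm of up; the print and gear stand within 10 mm of where they started and the other loose things within 20 mm, upright and at rest (value of joint blue_paddle between -0.04 and 0.04 rad and value of joint white_paddle between -0.04 and 0.04 rad and value of joint red_paddle between -0.04 and 0.04 rad and value of joint each of green_button, yellow_button, orange_button below 0.001 m and distance of each of print, gear from where it was at the start of the episode below 0.01 m and distance of each of scrap_cup, glue, scraper, nozzle_jar from where it was at the start of the episode below 0.02 m and angle between each of print, gear, scrap_cup, glue, nozzle_jar's own z axis and vertical below 0.15 rad and linear speed of each of print, gear, scrap_cup, glue, scraper, nozzle_jar below 0.02 m/s); the robot touches nothing.
It fails at once if the white or red switch (paddle past 0.08 rad) or the yellow or orange button (past 2 mm) is pressed (value of joint any of white_paddle, red_paddle above 0.08 rad or value of joint any of yellow_button, orange_button above 0.002 m).
It fails at once if a paddle is bent upward (below -0.08 rad) (value of joint any of blue_paddle, white_paddle, red_paddle below -0.08 rad).
It fails at once if the green button is pressed while the blue pad is still down (value of joint green_button above 0.003 m and value of joint blue_paddle above 0.08 rad).
It fails at once if a switch, the green button or the control box is pushed with more than 25 N (contact force between any of the arm, the fingers and blue_switch above 25 N or contact force between any of the arm, the fingers and white_switch above 25 N or contact force between any of the arm, the fingers and red_switch above 25 N or contact force between any of the arm, the fingers and control_box above 25 N or contact force between any of the arm, the fingers and green_button_base above 25 N).
It fails at once if the print or the gear is shifted or lifted by more than 10 mm or tipped, or another loose thing is shifted or lifted by more than 20 mm (distance of any of print, gear from where it was at the start of the episode above 0.01 m or angle between any of print, gear's own z axis and vertical above 0.2 rad or distance of any of scrap_cup, glue, scraper, nozzle_jar from where it was at the start of the episode above 0.02 m).
It also fails if it takes over 48 s, if anything falls off the work surface, if the arm or the gripper's body presses on something with over 40 N, if the wrist force passes 120 N, or if a joint passes its speed limit or range.

## Robot

A 6-joint arm with a two-finger parallel gripper is mounted at the origin on the work surface. World frame = base frame: x ahead of the robot, y to its left, z up, the work surface at z = 0. Lengths are in m, angles in rad, forces in N, time in s.
With the tool pointing down it reaches from about 0.375 to 0.975 m from the base axis. Payload 3.8 kg.
Tool frame: the origin (TCP) lies midway between the tips of the shut fingers; the grasp point (between the pads) lies 19 mm behind it; z points along the fingers, y is the line along which they close (so a half turn about z gives the same grasp; the last joint's range is limited). The gripper opens to 85 mm and grips with 20 to 120 N. Pads are 22 mm wide; open, the fingers measure 114 mm over their backs; the gripper's body (76 mm by 85 mm) begins 54 mm behind the grasp point. The pads swing forward as they close: fully open they stand 13 mm farther back than shut.
Start: joints at [-0.037, 0.264, 1.604, -0, 1.274, -0.037], TCP at [0.675, -0, 0.231] pointing down, gripper open.
Joint ranges: [-2.63, 2.63], [-0.94, 2.18], [0.31, 2.57], [-1.31, 4.45], [0, 2.66], [-2.55, 2.55]. Speed limits (rad/s): [2.57, 2.57, 3.14, 3.14, 3.14, 3.14].

## Interface

Orientations are given as a rotation vector (axis times angle).
In Python, from workcell import * gives the robot as it stands. The module is installed in compiled form; this text tells all that it offers.
- The arm moves only by the tool apply_moves, never from a script. Its arguments are lists of equal length, an entry for each row: "fingers": the opening, from 0 (shut) to 1 (fully open); "travel": the shift along the tool's x, y, z normalised to -1 to 1, where 1 is 0.05 m, a list of three; "rotation": the turn, a rotation vector about the tool's x, y, z normalised to -1 to 1, where 1 is 6 degrees, a list of three. In form: {"fingers": [fingers, ...], "travel": [[dx, dy, dz], ...], "rotation": [[ax, ay, az], ...]}. A call has 1 to 12 rows; each row shifts and turns the commanded pose from where the row before left it, along the tool's axes as they then stand; what a row does not reach is not made up. A row lasts 1/10 s, in which the tool goes at most 50 mm and 8.59 degrees, less where a joint would pass 70% of its speed; a pose out of reach is approached as far as the arm can. A call with a number of a shift or a turn outside -1 to 1 is refused whole. A call with a gripper value outside its range is refused whole. The fingers move at their own pace and stop on an object; "newtons" is the grip in N (left out, the last holds). Time passes only in rows, so rows that do not move let the fingers close. It gives the time, the measured TCP pose, the force, the opening and the grip force at its end, in the units of the state.
- read_state(): the state, without advancing time (a new reading comes with each control period).
- read_camera(name): name is "scene" or "side" or "wrist"; returns a dict with "image" (420x560x3 uint8, red, green, blue), "fx", "fy", "cx", "cy" (pixels), "extrinsics" (4x4, takes a point from world to camera coordinates). Camera axes: x right, y down, z forward; pixel columns grow to the right and rows downward; lengths in m; the calibration is good to about 2 mm. A picture is of the moment at which its call begins. There is no depth.
- finish_job(): hands the job in; it is judged then, once.
Trained networks look in the newest picture that a camera, given by its name, has taken for a name from the list of things; names that differ only in an ending like _2 or _b are one class to them, and where a whole thing is asked for, a point or a joint stands for the part that bears it (a point fixed in the world has none). Each returns a list of dicts, best first, with "p" (0 to 1); they miss things now and then, are a little off and sometimes report something else, mostly with a low value. They report only what shows in the picture. A call takes as long as a camera call.
- regions_of(camera, name): "mask" (420x560 bool, what is visible of it) and "bbox" ([left, top, width, height] in pixels, round what is visible of it).
- tip_of(camera, name): "location" ([column, row] in pixels: a listed point, or the origin of a listed thing).
The state is a dict: "time": time; "q": joint angles; "joint_vel": joint speeds; "joint_torque": joint torques, N m; "tool_pos": TCP position; "tcp_rot": TCP orientation; "wrist_force": force on the tool from outside, world axes, zero at the start; "torque": the same for the moment, N m; "width": opening from 0.0 (shut) to 1.0 (fully open); "grip_force": force on a finger pad.
Only numpy, scipy, OpenCV 4.12 (cv2) and the standard library are available. Lean on these libraries where they do the work, as an engineer would, in place of code of your own. Each camera call takes 0.05 s, during which the arm holds its last target. There are 200 camera calls.

## Working session

There is one attempt and no reset: what is moved stays moved. The work goes in short steps, Python scripts to look and compute and a tool call to move; the robot and the scene stay as the last step left them, time stands still between calls to the robot, and variables do not carry over. Pictures are saved under pics/ and viewed, at most 10 in all, crops included, and the job is handed in when it is done.

Besides the shell and the picture viewer there is one more tool, called by a JSON object that holds its "api" and its "payload". apply_moves: Moves the arm, as the interface text tells. Scaled input: -1 to 1 covers 0.05 m each way for a shift and 6 degrees each way for a turn. Its arguments: {"type":"object","properties":{"fingers":{"type":"array","items":{"type":"number"}},"travel":{"type":"array","items":{"type":"array","items":{"type":"number"}}},"rotation":{"type":"array","items":{"type":"array","items":{"type":"number"}}},"newtons":{"type":"number"}},"required":["fingers","travel","rotation"]}

```bash
mkdir -p pics; cat > h.py <<'E'
from workcell import *
import numpy as np, cv2
from scipy.spatial.transform import Rotation as R
def ray(c,px):
    T=np.array(c["extrinsics"]);Rm=T[:3,:3];o=-Rm.T@T[:3,3]
    d=Rm.T@np.array([(px[0]-c["cx"])/c["fx"],(px[1]-c["cy"])/c["fy"],1]);return o,d/np.linalg.norm(d)
def at_z(c,px,z):
    o,d=ray(c,px);return o+d*(z-o[2])/d[2]
def tri(rs):
    A=sum(np.eye(3)-np.outer(d,d) for o,d in rs);b=sum((np.eye(3)-np.outer(d,d))@o for o,d in rs)
    return np.linalg.solve(A,b)
def save(c,n): cv2.imwrite(f"pics/{n}.png",cv2.cvtColor(c["image"],cv2.COLOR_RGB2BGR))
E
python3 - <<'E'
from h import *
C={}
for n in ["scene","side","wrist"]:
    C[n]=read_camera(n);save(C[n],n+"0")
Z={"blue_pad":.0665,"white_pad":.0665,"red_pad":.0665,"green_button_top":.0655,"yellow_button_top":.0655,"orange_button_top":.0655,"blue_switch":.026,"print":.026,"gear":.026,"scrap_cup":0,"glue":0,"nozzle_jar":0,"scraper":0,"bed":0,"control_box":0}
for k,z in Z.items():
    rs=[]
    for n in C:
        t=tip_of(n,k)
        if t and t[0]["p"]>.3:
            px=t[0]["location"];print(k,n,np.round(px),round(t[0]["p"],2),at_z(C[n],px,z).round(3));rs.append(ray(C[n],px))
    if len(rs)>1: print("   tri",tri(rs).round(4))
s=read_state();print(s["time"],s["tool_pos"],s["tcp_rot"],R.from_rotvec(s["tcp_rot"]).as_matrix().round(3))
a=np.hstack([C["scene"]["image"],C["side"]["image"]])
E
```

```text
blue_pad scene [322. 293.] 0.69 [0.638 0.279 0.066]
blue_pad side [252. 183.] 0.68 [0.512 0.206 0.066]
   tri [0.5621 0.2552 0.0072]
white_pad scene [302. 197.] 0.59 [0.51  0.032 0.066]
white_pad side [263. 222.] 0.73 [0.51  0.022 0.066]
white_pad wrist [ 92. 156.] 0.85 [0.515 0.026 0.066]
   tri [0.5099 0.0271 0.0618]
red_pad scene [314. 288.] 0.91 [0.643 0.26  0.066]
red_pad side [291. 165.] 0.62 [0.646 0.274 0.066]
red_pad wrist [72. 58.] 0.65 [0.511 0.105 0.066]
   tri [0.598  0.1791 0.0936]
green_button_top scene [311. 254.] 0.69 [0.598 0.189 0.066]
green_button_top side [282. 338.] 0.51 [ 0.483 -0.358  0.066]
   tri [ 0.4776 -0.0682 -0.2783]
yellow_button_top scene [251. 142.] 0.49 [ 0.494 -0.237  0.066]
yellow_button_top side [275. 288.] 0.69 [ 0.496 -0.218  0.066]
   tri [ 0.497  -0.2261  0.0736]
orange_button_top scene [244. 132.] 0.62 [ 0.486 -0.295  0.066]
orange_button_top side [274. 313.] 0.49 [ 0.479 -0.291  0.066]
   tri [ 0.4823 -0.2934  0.0665]
blue_switch scene [352. 249.] 0.81 [0.49  0.199 0.026]
blue_switch side [247. 199.] 0.78 [0.491 0.182 0.026]
   tri [0.4893 
[... 701 characters left out ...]
   ]
nozzle_jar side [257. 166.] 0.64 [0.556 0.389 0.   ]
   tri [ 0.5587  0.3969 -0.0066]
scraper scene [438. 308.] 0.6 [0.429 0.401 0.   ]
scraper side [221. 169.] 0.93 [0.435 0.396 0.   ]
   tri [ 4.328e-01  3.998e-01 -1.000e-04]
bed scene [309. 256.] 0.86 [0.569 0.147 0.   ]
bed side [274. 211.] 0.91 [0.565 0.142 0.   ]
bed wrist [167.  18.] 0.74 [0.571 0.147 0.   ]
   tri [ 0.5676  0.1463 -0.0032]
control_box scene [244. 149.] 0.57 [ 0.483 -0.307  0.   ]
control_box side [280. 335.] 0.61 [ 0.49  -0.304  0.   ]
   tri [ 0.4872 -0.3044  0.0026]
2.4 [6.74994965e-01 9.39313942e-06 2.31287066e-01] [-2.22140016e+00 -2.22146510e+00 -1.08907460e-05] [[-0.  1. -0.]
 [ 1.  0.  0.]
 [ 0. -0. -1.]]
```

View pics/scene0.png

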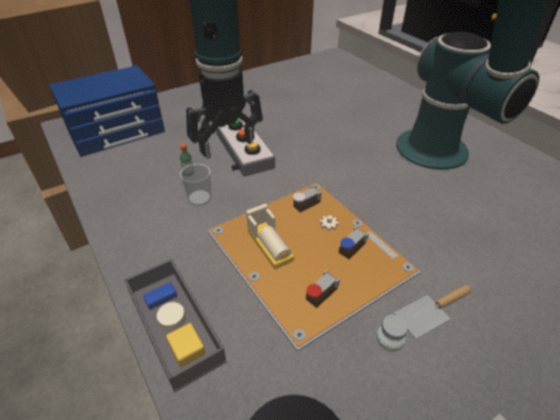

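View pics/side0.png

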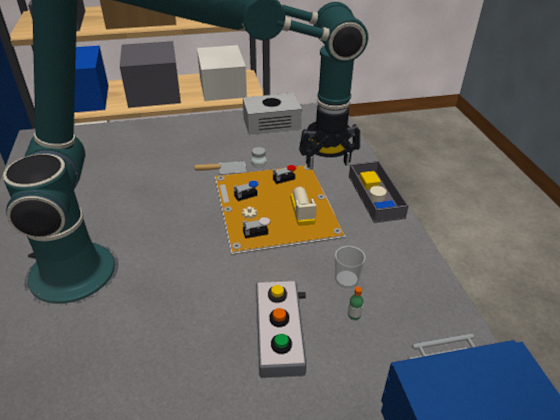

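View pics/wrist0.png

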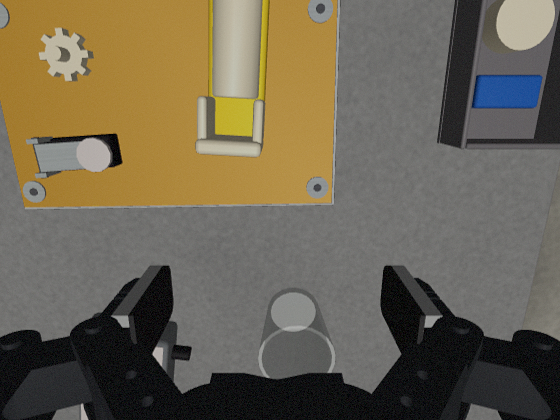

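The scene picture has the blue switch at about (347,243), and the network's scene "blue_pad" at (322,293) was really the red pad. In the side picture the blue pad is at (252,183) and the green button is at the box's far end, about (281,343). The wrist picture shows only white, the gear and the print so far.

{"api": "apply_moves", "payload": {"fingers": [0,0,0,0,0,0,0,0], "travel": [[0.4,-0.54,0],[0.4,-0.54,0],[0.4,-0.54,0],[0.4,-0.54,0],[0.4,-0.54,0],[0.4,-0.54,0],[0,0,0],[0,0,0]], "rotation": [[0,0,0],[0,0,0],[0,0,0],[0,0,0],[0,0,0],[0,0,0],[0,0,0],[0,0,0]]}}

```text
time: 3.2
tool_pos: [0.5129, 0.1204, 0.2317]
tcp_rot: [2.219, 2.222, 0.001]
wrist_force: [-0.4, -0.3, 0.2]
width: -0.001
grip_force: 0.0
```

```bash
python3 - <<'E'
from h import *
C={n:read_camera(n) for n in ["wrist","scene","side"]}
for n in C: save(C[n],n+"1")
for k in ["blue_pad","blue_switch","green_button_top"]:
    for n in C:
        for t in tip_of(n,k)[:2]: print(k,n,np.round(t["location"]),round(t["p"],2),at_z(C[n],t["location"],.026 if k=="blue_switch" else .066).round(4))
for n in C:   # colour blobs
    h=cv2.cvtColor(C[n]["image"],cv2.COLOR_RGB2HSV)
    for nm,lo,hi in [("blue",(108,150,60),(128,255,255)),("green",(55,130,60),(80,255,255))]:
        _,_,st,ce=cv2.connectedComponentsWithStats(cv2.inRange(h,lo,hi))
        for s,c in zip(st[1:],ce[1:]):
            if 40<s[4]<4000: print(n,nm,s,c.round(1),at_z(C[n],c,.066).round(4))
s=read_state();print(s["time"],s["tool_pos"],s["width"],s["wrist_force"])
E
```

```text
blue_pad wrist [278.  88.] 0.6 [0.5148 0.2022 0.066 ]
blue_pad scene [235. 118.] 0.6 [ 0.4688 -0.3788  0.066 ]
blue_pad scene [349. 242.] 0.57 [0.5105 0.2058 0.066 ]
blue_pad side [250. 184.] 0.63 [0.5035 0.2046 0.066 ]
blue_pad side [256. 230.] 0.54 [ 0.4866 -0.0072  0.066 ]
blue_switch wrist [248.  95.] 0.65 [0.4866 0.1969 0.026 ]
blue_switch scene [351. 250.] 0.76 [0.4927 0.2001 0.026 ]
blue_switch side [344. 281.] 0.54 [ 0.6759 -0.1928  0.026 ]
green_button_top scene [238. 121.] 0.65 [ 0.47   -0.3627  0.066 ]
green_button_top scene [189. 172.] 0.58 [ 0.697  -0.2035  0.066 ]
green_button_top side [247. 216.] 0.53 [0.4731 0.0571 0.066 ]
green_button_top side [283. 338.] 0.43 [ 0.4837 -0.3585  0.066 ]
wrist blue [261  67  35  37 766] [277.3  84.7] [0.5141 0.2047 0.066 ]
scene blue [  51   67  102   41 2038] [98.8 86.7] [ 0.7621 -0.8137  0.066 ]
scene blue [145 284  29  20 266] [158.8 293.5] [0.8946 0.1131 0.066 ]
side blue [  41   46   67   68 3626] [75.3 78.9] [-0.0831  1.0672  0.066 ]
side blue [249 181   9   6  43] [253.  183.4] [0.5138 0.2032 0.066 ]
side blue [374 201  22   8 115] [384.4 204. ] [0.8639 0.0315 0.066 ]
side blue [464 404  32  16  92] [477.7 411.5] [ 0.8062 -0.5945  0.066 ]
side blue [535 408  19  12  64] [545.8 413.3] [ 0.9295 -0.6234  0.066 ]
side blue [489 411  16   9  47] [496.5 415.1] [ 0.8371 -0.6081  0.066 ]
side green [274 334  15  14 160] [281.1 340.3] [ 0.4784 -0.3648  0.066 ]
3.8 [0.51311277 0.11980991 0.23116531] -0.0015647111891165296 [ 0.29224176  0.45261799 -0.04079749]
```

{"api": "apply_moves", "payload": {"fingers": [0,0,0,0,0,0,0,0,0,0,0,0], "travel": [[0.42,0.02,0],[0.42,0,0],[0.42,0,0],[0.42,0,0],[0,0,0.48],[0,0,0.48],[0,0,0.48],[0,0,0.48],[0,0,0.48],[0,0,0.4],[0,0,0],[0,0,0]], "rotation": [[0,0,0],[0,0,0],[0,0,0],[0,0,0],[0,0,0],[0,0,0],[0,0,0],[0,0,0],[0,0,0],[0,0,0],[0,0,0],[0,0,0]]}}

```text
time: 5.0
tool_pos: [0.5139, 0.204, 0.0913]
tcp_rot: [-2.221, -2.221, 0.001]
wrist_force: [0.4, 0.1, 0.3]
width: -0.005
grip_force: 0.0
```

```bash
python3 - <<'E'
from h import *
C={n:read_camera(n) for n in ["wrist","side"]}
a=C["side"]["image"][110:250,170:350];b=C["wrist"]["image"]
o=np.hstack([cv2.resize(a,(440,342),interpolation=cv2.INTER_CUBIC),cv2.resize(b,(360,342))])
cv2.imwrite("pics/pre.png",o[:,:,::-1])
s=read_state();print(s["time"],s["tool_pos"],s["width"],s["wrist_force"])
E
```

```text
5.1 [0.51519149 0.20440184 0.0927926 ] -0.00023895068651825347 [ 0.29674822  0.22559339 -0.10582417]
```

View pics/pre.png

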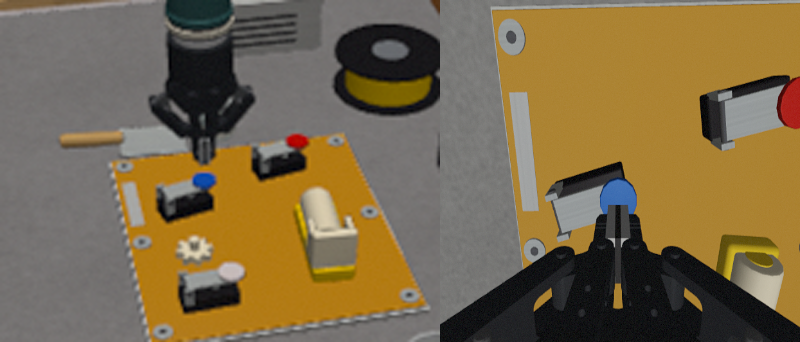

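The side crop shows the shut tips directly above the blue pad (204,150 over 204,181). In the wrist crop the pad (618,198) is centred on the tips (617,210), so I can start a slow descent.

{"api": "apply_moves", "payload": {"fingers": [0,0,0,0,0,0,0,0,0], "travel": [[0,0,0.1],[0,0,0.1],[0,0,0.1],[0,0,0.1],[0,0,0.06],[0,0,0.06],[0,0,0.06],[0,0,0],[0,0,0]], "rotation": [[0,0,0],[0,0,0],[0,0,0],[0,0,0],[0,0,0],[0,0,0],[0,0,0],[0,0,0],[0,0,0]]}}

```text
time: 6.0
tool_pos: [0.514, 0.204, 0.0626]
tcp_rot: [-2.221, -2.221, 0.0]
wrist_force: [-1.1, -0.3, 2.6]
width: -0.003
grip_force: 1.5
```

{"api": "apply_moves", "payload": {"fingers": [0,0,0,0], "travel": [[0,0,0.04],[0,0,0.04],[0,0,0],[0,0,0]], "rotation": [[0,0,0],[0,0,0],[0,0,0],[0,0,0]]}}

```text
time: 6.4
tool_pos: [0.5143, 0.2041, 0.0588]
tcp_rot: [2.221, 2.221, 0.001]
wrist_force: [-2.4, -0.8, 7.2]
width: 0.001
grip_force: 3.0
```

{"api": "apply_moves", "payload": {"fingers": [0,0,0,0,0,0,0,0,0,0,0,0], "travel": [[0,0,0],[0,0,0],[0,0,0],[0,0,0],[0,0,0],[0,0,0],[0,0,0],[0,0,0],[0,0,0],[0,0,0],[0,0,0],[0,0,0]], "rotation": [[0,0,0],[0,0,0],[0,0,0],[0,0,0],[0,0,0],[0,0,0],[0,0,0],[0,0,0],[0,0,0],[0,0,0],[0,0,0],[0,0,0]]}}

```text
time: 7.6
tool_pos: [0.5143, 0.2041, 0.0589]
tcp_rot: [2.221, 2.221, 0.001]
wrist_force: [-2.5, -0.9, 7.1]
width: -0.003
grip_force: 3.0
```

```bash
python3 - <<'E'
from h import *
c=read_camera("side")
a=cv2.resize(c["image"][150:220,200:320],(720,420),interpolation=cv2.INTER_CUBIC)
cv2.imwrite("pics/press.png",a[:,:,::-1])
s=read_state();print(s["time"],s["tool_pos"],s["width"],s["wrist_force"])
E
```

```text
7.65 [0.51426647 0.2040948  0.05891224] 0.0021993937995019117 [-1.61228093 -0.70825644  7.4625284 ]
```

View pics/press.png

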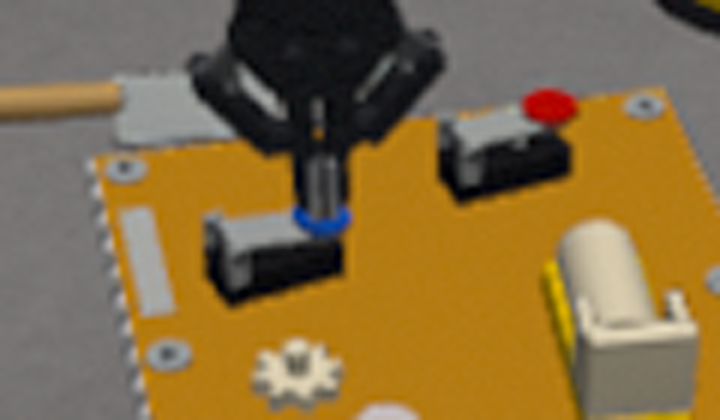

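The crop shows the tips squarely on the blue pad (322,218), with the paddle down against the block under about 7 N. Now I'll release and lift.

{"api": "apply_moves", "payload": {"fingers": [0,0,0,0,0,0,0,0,0,0,0], "travel": [[0,0,-0.1],[0,0,-0.1],[0,0,-0.1],[0,0,-0.2],[0,0,-0.4],[0,0,-0.5],[0,0,-0.5],[0,0,-0.5],[0,0,-0.5],[0,0,-0.5],[0,0,0]], "rotation": [[0,0,0],[0,0,0],[0,0,0],[0,0,0],[0,0,0],[0,0,0],[0,0,0],[0,0,0],[0,0,0],[0,0,0],[0,0,0]]}}

```text
time: 8.75
tool_pos: [0.5166, 0.2049, 0.2335]
tcp_rot: [2.219, 2.219, 0.012]
wrist_force: [-0.5, 0.1, 0.6]
width: 0.001
grip_force: 0.0
```

{"api": "apply_moves", "payload": {"fingers": [0,0,0,0,0,0,0,0,0,0], "travel": [[-0.4,-0.04,0],[-0.8,-0.05,0],[-0.8,-0.05,0],[-0.8,-0.05,0],[-0.8,-0.05,0],[-0.8,-0.05,0],[-0.8,-0.05,0],[-0.8,-0.05,0],[-0.8,-0.05,0],[-0.8,-0.05,0]], "rotation": [[0,0,0],[0,0,0],[0,0,0],[0,0,0],[0,0,0],[0,0,0],[0,0,0],[0,0,0],[0,0,0],[0,0,0]]}}

```text
time: 9.75
tool_pos: [0.4886, -0.1774, 0.2274]
tcp_rot: [-2.221, -2.221, 0.0]
wrist_force: [0.1, -0.2, -0.1]
width: 0.004
grip_force: 0.0
```

{"api": "apply_moves", "payload": {"fingers": [0,0,0,0,0,0,0,0,0,0], "travel": [[-0.8,-0.05,0],[-0.8,-0.05,0],[-0.8,-0.05,0],[-0.8,-0.05,0],[-0.8,-0.05,0],[-0.8,-0.05,0],[-0.4,-0.04,0],[0,0,0],[0,0,0],[0,0,0]], "rotation": [[0,0,0],[0,0,0],[0,0,0],[0,0,0],[0,0,0],[0,0,0],[0,0,0],[0,0,0],[0,0,0],[0,0,0]]}}

```text
time: 10.75
tool_pos: [0.4726, -0.4344, 0.2279]
tcp_rot: [-2.219, -2.222, -0.001]
wrist_force: [0.4, 0.6, 0.2]
width: 0.0
grip_force: 0.0
```

```bash
python3 - <<'E'
from h import *
C={n:read_camera(n) for n in ["wrist","side"]}
save(C["wrist"],"wg")
rs=[]
for n in C:
    for k in ["green_button_top","orange_button_top","yellow_button_top"]:
        for t in tip_of(n,k)[:1]: print(k,n,np.round(t["location"]),round(t["p"],2),at_z(C[n],t["location"],.0655).round(4))
    h=cv2.cvtColor(C[n]["image"],cv2.COLOR_RGB2HSV)
    _,_,st,ce=cv2.connectedComponentsWithStats(cv2.inRange(h,(55,130,60),(80,255,255)))
    for s,c in zip(st[1:],ce[1:]):
        if 40<s[4]<6000: print(n,s,c.round(1),at_z(C[n],c,.0655).round(4))
s=read_state();print(s["time"],s["tool_pos"],s["width"],s["wrist_force"])
E
```

```text
green_button_top wrist [286. 102.] 0.9 [ 0.481  -0.3638  0.0655]
wrist [ 267   83   36   38 1043] [284.4 101.5] [ 0.4794 -0.363   0.0655]
green_button_top side [285. 340.] 0.54 [ 0.4864 -0.3652  0.0655]
side [274 334  15  14 163] [281.1 340.5] [ 0.4784 -0.3648  0.0655]
11.15 [ 0.47268571 -0.43560469  0.22852125] 0.0028513628382208587 [ 0.32022082 -0.17314677  0.6546108 ]
```

View pics/wg.png

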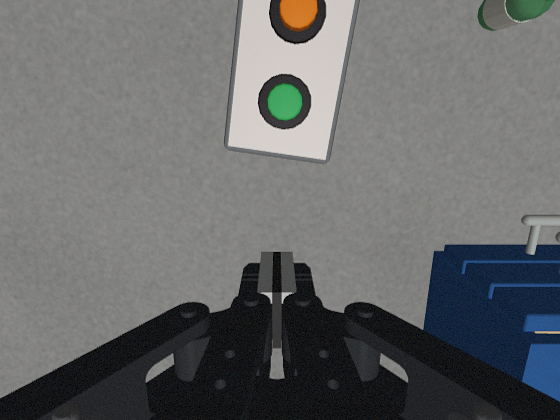

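The wrist picture shows the green button clearly at (285,101), at the near end of the box, with orange beyond it at (298,8). Both cameras put it at about (0.479, -0.364).

{"api": "apply_moves", "payload": {"fingers": [0,0,0,0,0,0,0,0,0,0,0,0], "travel": [[0.36,0.13,0],[0.36,0,0],[0.36,0,0],[0.35,0,0],[0,0,0.48],[0,0,0.48],[0,0,0.48],[0,0,0.48],[0,0,0.48],[0,0,0.3],[0,0,0],[0,0,0]], "rotation": [[0,0,0],[0,0,0],[0,0,0],[0,0,0],[0,0,0],[0,0,0],[0,0,0],[0,0,0],[0,0,0],[0,0,0],[0,0,0],[0,0,0]]}}

```text
time: 12.35
tool_pos: [0.4792, -0.3642, 0.0937]
tcp_rot: [2.221, 2.222, -0.0]
wrist_force: [0.1, -0.2, 0.1]
width: -0.002
grip_force: 0.0
```

```bash
python3 - <<'E'
from h import *
C={n:read_camera(n) for n in ["wrist","side"]}
a=C["side"]["image"][260:400,200:380];b=C["wrist"]["image"]
o=np.hstack([cv2.resize(a,(440,342),interpolation=cv2.INTER_CUBIC),cv2.resize(b,(360,342))])
cv2.imwrite("pics/preg.png",o[:,:,::-1])
s=read_state();print(s["time"],s["tool_pos"],s["width"],s["wrist_force"])
E
```

```text
12.45 [ 0.48004952 -0.36515762  0.09501244] -0.00018973017256126176 [ 0.20894169 -0.4106694  -0.15493051]
```

View pics/preg.png

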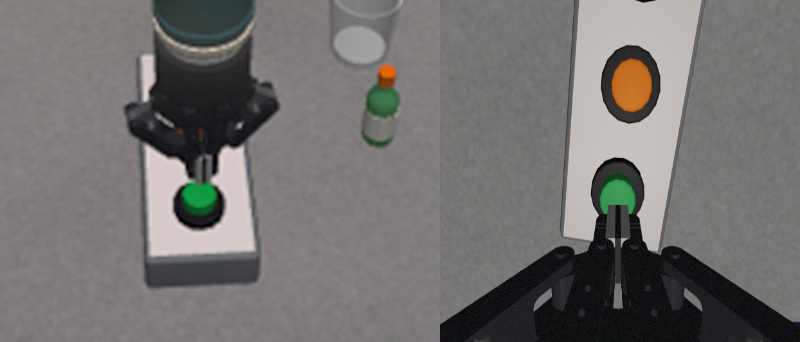

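The side crop shows the tips just above the green cap (200,195). In the wrist crop the cap (618,192) is centred on the tips, with orange well clear.

{"api": "apply_moves", "payload": {"fingers": [0,0,0,0,0,0,0,0,0], "travel": [[0,0,0.12],[0,0,0.12],[0,0,0.12],[0,0,0.12],[0,0,0.05],[0,0,0.05],[0,0,0.05],[0,0,0],[0,0,0]], "rotation": [[0,0,0],[0,0,0],[0,0,0],[0,0,0],[0,0,0],[0,0,0],[0,0,0],[0,0,0],[0,0,0]]}}

```text
time: 13.35
tool_pos: [0.4789, -0.3645, 0.0626]
tcp_rot: [-2.221, -2.221, 0.0]
wrist_force: [-2.2, 2.1, 7.3]
width: 0.001
grip_force: 3.5
```

{"api": "apply_moves", "payload": {"fingers": [0,0,0,0], "travel": [[0,0,0.03],[0,0,0],[0,0,0],[0,0,0]], "rotation": [[0,0,0],[0,0,0],[0,0,0],[0,0,0]]}}

```text
time: 13.75
tool_pos: [0.4789, -0.3645, 0.0616]
tcp_rot: [-2.221, -2.221, 0.0]
wrist_force: [-3.4, 2.4, 8.9]
width: -0.002
grip_force: 4.5
```

{"api": "apply_moves", "payload": {"fingers": [0,0,0,0], "travel": [[0,0,0.03],[0,0,0],[0,0,0],[0,0,0]], "rotation": [[0,0,0],[0,0,0],[0,0,0],[0,0,0]]}}

```text
time: 14.15
tool_pos: [0.479, -0.3645, 0.0614]
tcp_rot: [-2.221, -2.221, 0.0]
wrist_force: [-5.6, 4.9, 16.2]
width: -0.002
grip_force: 8.3
```

```bash
python3 - <<'E'
from h import *
c=read_camera("side")
a=cv2.resize(c["image"][310:370,250:330],(640,480),interpolation=cv2.INTER_CUBIC)
cv2.imwrite("pics/pressg.png",a[:,:,::-1])
E
```

```text
(no output)
```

View pics/pressg.png

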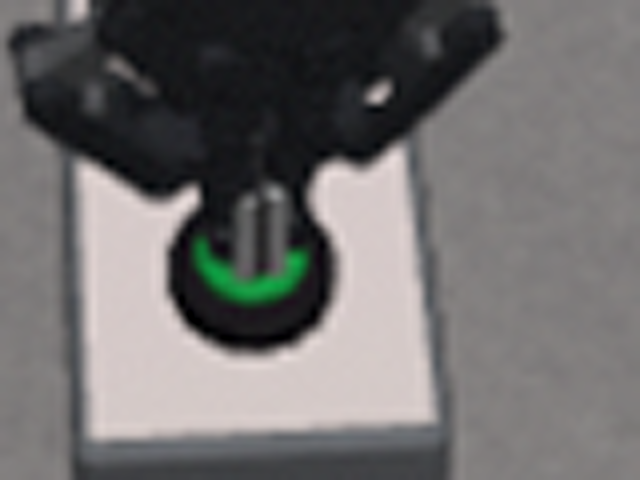

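The green cap (250,290) sits flush in its housing under the tips, so it is fully pressed, at the stop. Now I'll draw back.

{"api": "apply_moves", "payload": {"fingers": [0,0,0,0,0,0,0,0,0,0,0,0], "travel": [[0,0,-0.1],[0,0,-0.1],[0,0,-0.1],[0,0,-0.2],[0,0,-0.4],[0,0,-0.5],[0,0,-0.5],[0,0,-0.5],[0,0,-0.5],[0,0,-0.4],[0,0,0],[0,0,0]], "rotation": [[0,0,0],[0,0,0],[0,0,0],[0,0,0],[0,0,0],[0,0,0],[0,0,0],[0,0,0],[0,0,0],[0,0,0],[0,0,0],[0,0,0]]}}

```text
time: 15.4
tool_pos: [0.4791, -0.3646, 0.2238]
tcp_rot: [2.221, 2.221, 0.0]
wrist_force: [-0.5, 0.9, -1.1]
width: -0.001
grip_force: 0.0
```

```bash
python3 - <<'E'
from h import *
c=read_camera("side");save(c,"end")
s=read_state();print(s["time"],s["tool_pos"],s["wrist_force"],np.abs(s["joint_vel"]).max())
E
```

```text
15.45 [ 0.47849265 -0.36407561  0.22259205] [-0.19841707 -0.03698814 -0.98196961] 0.018275226340625166
```

View pics/end.png

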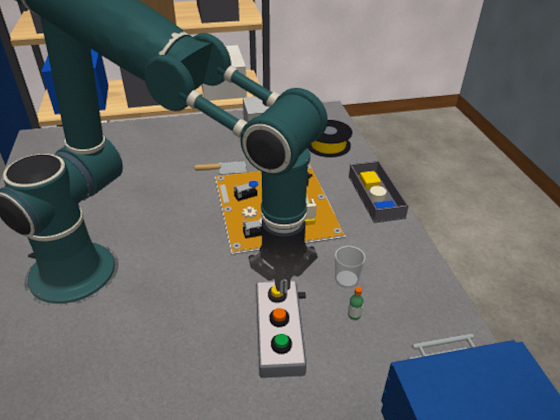

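The arm is clear. The green button (281,341) and blue pad (253,184) are back up, and everything visible is where it was. The red switch and part of the print are hidden behind the arm.

```bash
python3 -c "
from workcell import *
print(finish_job())"
```

```text
the job is handed in; nothing more can be done
None
```

I pressed the blue switch's pad and held it for over a second, and it sprang back; then I pressed the green button fully (about 16 N at the stop), drew the arm clear and handed the job in at about 15.5 s, with no verdict returned.

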